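Hold a spring clip gaping over the record card

TASK

Take the spring clip out of its holder by its two upright handles, squeeze them so that its jaws spread wide, and bring it straight down over the middle of the top edge of the upright card, so that the card's edge stands well inside the gaping mouth without either jaw touching it. I want to slip a sheet in, so finish while still holding the clip there, squeezed wide open: do not let it close, let it go or set it down on the card. Do not push against the card, and leave the dropper bottle, dish and timer alone.

Things in the scene. Friction and masses are not known exactly. Their poses are not given: they have to be found in the camera images.
- clip: Loose steel spring clip, about 0.14 kg, upright in the holder, jaws down, two black handles up. Origin: underside centre of its middle part (55 x 26 x 16 mm), 55 mm above the worktop at the start; z up, x along the hinge pins, y the way the handles close and the jaws spread. Two geared levers, 26 mm wide in x, turn alike on pins at y = +-7 mm, 6 mm above the origin.
- clip_grip (a point): Point midway between the handles, 41 mm above the clip's origin; axes as the clip's. Handles splay: outer faces 59 mm apart at their tops (8 mm above this point) at the start. Squeezed fully they stand upright, 36 mm apart outside, grip faces from 16 mm below to 12 mm above it. They start to move at about 5 N each and reach the stop at about 9 N; grip with 25 to 35 N.
- clip_mouth (a point): Point 35 mm below the clip's origin, midway between the jaw tips and at their level; axes as the clip's. The jaws are 1.5 mm apart closed, about 22 mm at full squeeze.
- clip_lever_l (a joint): Angle of one clip lever (the other moves alike), rad: 0 closed, 0.25 squeezed fully to the hard stop; a spring closes it.
- holder: Fixed clip holder: dark base 90 x 70 x 10 mm, two aluminium uprights 36 mm apart that carry the clip's ends 55 mm above the worktop, with lips up to 60 mm. Origin: underside centre; x from upright to upright (as the clip's x), z up. The jaws can spread freely in it. The clip lifts straight out; before moving sideways its jaw tips must be above 60 mm.
- card_edge (a point): Middle of the top edge of the upright record card, 90 mm above the worktop. Axes: x across the card's thickness, y along the edge, z up.
- card: Fixed rigid white card, 4 mm thick, 110 mm wide, top edge 90 mm above the worktop, upright in a dark foot 57 x 124 x 18 mm. Origin: underside centre of the foot, straight below the middle of the edge; x across the thickness, y along the width, z up.
- dropper_bottle: Amber dropper bottle with black bulb, 30 x 30 x 93 mm, bystander at the right; origin at its underside centre.
- petri_dish: Flat round dish, 60 mm across, 14 mm high, bystander behind the work; origin at its underside centre.
- timer: White lab timer, 66 x 78 x 36 mm, bystander behind the work at the left; origin at its underside centre.

How it is judged:
By the outcome, as a careful person would: the job done as asked, in the order asked, and still so for the second after the job is handed in, while the arm keeps its last pose, push and grip.
It also fails if it takes over 34 s, if anything falls off the work surface, if the arm or the gripper's body presses on something with over 40 N, if the wrist force passes 120 N, or if a joint passes its speed limit or range.

ROBOT

A 6-joint arm with a two-finger parallel gripper is mounted at the origin on a cart in front of the work surface, level with it; the furniture and walls round the work are solid. World frame = base frame: x ahead of the robot, y to its left, z up, the work surface at z = 0. Lengths are in m, angles in rad, forces in N, time in s.
With the tool pointing down it reaches from about 0.35 to 0.725 m from the base axis. Payload 6 kg.
Tool frame: the origin (TCP) lies between the finger pads; the fingertips stand 14 mm ahead of it and the grasp point (between the pads) lies 5 mm behind it; z points along the fingers, y is the line along which they close (so a half turn about z gives the same grasp; the last joint's range is limited). The gripper opens to 85 mm and grips with 20 to 120 N. Pads are 22 mm wide; open, the fingers measure 114 mm over their backs; the gripper's body (76 mm by 85 mm) begins 54 mm behind the grasp point. The pads swing forward as they close: fully open they stand 13 mm farther back than shut.
Start: joints at [1.463, 0.04, 0.085, 0, -1.615, -0.334], TCP at [0.257, 0.542, 0.245] pointing down, gripper open.
Joint ranges: [-2.56, 2.56], [-1.29, 2.01], [-1.08, 1.49], [-3.29, 1.98], [-2.81, -0.18], [-2.99, 2.99]. Speed limits (rad/s): [2.57, 2.57, 3.01, 3.14, 3.14, 3.14].

INTERFACE

Orientations are given as a 3x3 rotation matrix whose columns are the frame's x, y, z axes.
In Python, from rig import manip, viewer, telemetry, job gives the robot as it stands (manip), with the cameras (viewer), the readings (telemetry) and the job (job).
- The arm moves only by the shell command python3 shift.py 'ROWS' [FORCE]. ROWS is rows parted by semicolons, their numbers by spaces, 1 to 20 of them, each of 7 numbers: the finger opening in m, then dx, dy, dz in m, then a rotation vector rx, ry, rz in rad; each row is the pose to reach, as a shift and turn from the pose commanded when the command began, along the tool's axes at that moment; what a row does not reach only later rows make up. A row lasts 1/12 s, in which the tool goes at most 0.0417 m and 0.125 rad, less where a joint would pass 70% of its speed; a pose out of reach is approached as far as the arm can. The fingers move at their own pace and stop on an object; FORCE is the grip in N (left out, the last holds). Time passes only in rows, so rows that do not move let the fingers close. It prints the time, the measured TCP pose, the force, the opening and the grip force at its end.
- telemetry.get_state(): the state, without advancing time (a new reading comes with each control period).
- viewer.read_camera(name): name is "scene" or "side" or "wrist"; returns (picture, depth): 420x560x3 uint8, red, green, blue; 420x560 float32, m along the optical axis (not along the pixel's ray), 0 where there is no reading.
- viewer.camera_model(name): a dict with "intrinsics" (3x3 intrinsics, pixels), "xyz" and "orientation" of the camera in the world; the wrist camera has in their place "tool_from_camera" (4x4, takes a point from camera to tool coordinates, whose origin is the TCP and whose axes are the flange's). Camera axes: x right, y down, z forward; pixel columns grow to the right and rows downward; lengths in m; the calibration is good to about 2 mm. A picture is of the moment at which its call begins: read the wrist's pose just before it. camera_model takes no time and is no camera call.
- job.finish_job(): hands the job in; it is judged then, once.
The state is a dict: "t": time; "q": joint angles; "joint_vel": joint speeds; "effort": joint torques, N m; "tool_pos": TCP position; "ee_rot": TCP orientation; "ft_force": force on the tool from outside, world axes, zero at the start; "torque": the same for the moment, N m; "finger_gap": finger opening in m; "grasp_force": force on a finger pad.
Only numpy, scipy, OpenCV 4.12 (cv2) and the standard library are available. Lean on these libraries where they do the work, as an engineer would, in place of code of your own. Each camera call takes 0.05 s, during which the arm holds its last target. There are 200 camera calls.

## Working session

There is one attempt and no reset: what is moved stays moved. The work goes in short steps, Python scripts to look and compute and a shell command to move; the robot and the scene stay as the last step left them, time stands still between calls to the robot, and variables do not carry over. Pictures are saved under pics/ and viewed, at most 10 in all, crops included, and the job is handed in when it is done.

```bash
ls; mkdir -p pics; cat > h.py <<'E'
import numpy as np, cv2
from rig import manip, viewer, telemetry, job
def snap(name,fn=None):
    s=telemetry.get_state(); p,d=viewer.read_camera(name); m=viewer.camera_model(name)
    K=np.array(m["intrinsics"])
    if name=="wrist":
        T=np.eye(4);T[:3,:3]=s["ee_rot"];T[:3,3]=s["tool_pos"];T=T@np.array(m["tool_from_camera"])
        R,t=T[:3,:3],T[:3,3]
    else: R,t=np.array(m["orientation"]),np.array(m["xyz"])
    if fn: cv2.imwrite(fn,p[:,:,::-1])
    v,u=np.mgrid[:420,:560]
    P=np.stack([(u-K[0,2])/K[0,0]*d,(v-K[1,2])/K[1,1]*d,d],-1)@R.T+t
    P[d<=0]=np.nan
    return p,P,K,R,t
def ray(u,v,z,K,R,t):
    r=R@np.linalg.solve(K,[u,v,1.]); return t+r*(z-t[2])/r[2]
E
python3 - <<'E'
from h import *
for n in("scene","side"):
    p,P,K,R,t=snap(n,f"pics/{n}0.png"); print(n,K[0,0],t.round(3),R.round(2).tolist())
    np.savez(f"{n}0.npz",p=p,P=P,K=K,R=R,t=t)
s=telemetry.get_state();print(s["t"],s["tool_pos"],s["ee_rot"],s["finger_gap"])
E
```

```text
pics
rig.py
shift.py
scene 466.7717375735687 [ 0.003 -0.79   0.577] [[0.76, -0.29, 0.58], [-0.65, -0.37, 0.67], [0.02, -0.88, -0.47]]
side 455.8034405096776 [ 0.581 -0.828  0.697] [[1.0, -0.01, -0.01], [-0.0, -0.65, 0.76], [-0.01, -0.76, -0.65]]
0.1 [0.25635716 0.54217114 0.24436663] [[ 9.03981766e-01 -4.27570616e-01 -5.78321253e-04]
 [-4.27570989e-01 -9.03980497e-01 -1.51993950e-03]
 [ 1.27090336e-04  1.62127099e-03 -9.99998678e-01]] 0.08543815455867845
```

View pics/scene0.png

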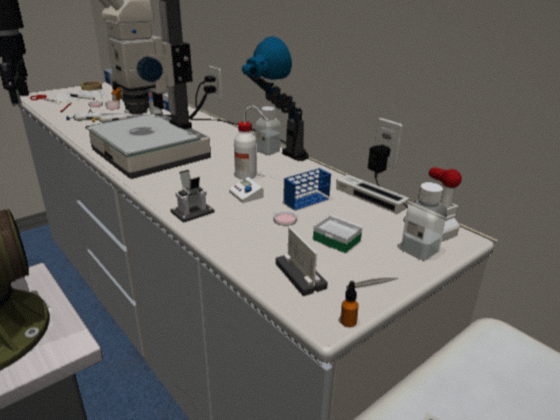

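View pics/side0.png

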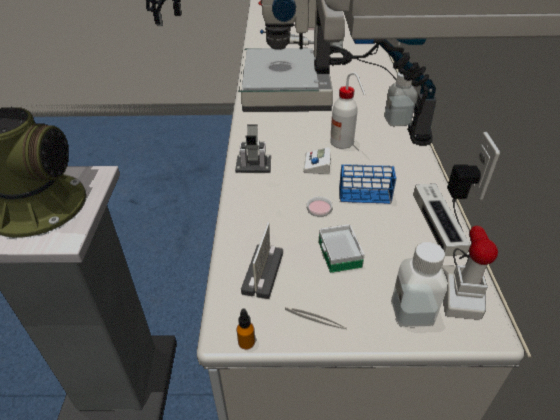

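The holder with the clip is at about (192,198) in the scene view and (253,150) in the side view. The card is at (302,260) and (262,265), and the bottle is at (350,305) and (246,330). Next I'll measure the rough positions.

```bash
python3 - <<'E'
import numpy as np
for n,bx in(("side",{"holder":(232,122,276,175),"card":(238,225,290,300)}),("scene",{"holder":(168,166,216,222),"card":(272,228,330,295)})):
    f=np.load(n+"0.npz");P=f["P"]
    for k,(a,b,c,d) in bx.items():
        q=P[b:d,a:c].reshape(-1,3);q=q[np.isfinite(q[:,2])]
        for lo,hi in((.006,.022),(.03,.05),(.05,.08),(.08,.12)):
            r=q[(q[:,2]>lo)&(q[:,2]<hi)]
            if len(r)>5: print(n,k,lo,len(r),np.percentile(r,5,0).round(3),np.median(r,0).round(3),np.percentile(r,95,0).round(3))
E
```

```text
side holder 0.006 458 [0.466 0.119 0.007] [0.509 0.138 0.013] [0.55  0.181 0.016]
side holder 0.03 138 [0.482 0.134 0.031] [0.508 0.144 0.04 ] [0.538 0.151 0.049]
side holder 0.05 262 [0.478 0.134 0.052] [0.512 0.144 0.064] [0.539 0.168 0.075]
side holder 0.08 226 [0.496 0.126 0.083] [0.508 0.173 0.097] [0.521 0.181 0.109]
side card 0.006 913 [ 0.51  -0.282  0.009] [ 0.55  -0.239  0.019] [ 0.576 -0.176  0.022]
side card 0.03 156 [ 0.529 -0.273  0.03 ] [ 0.543 -0.233  0.038] [ 0.559 -0.174  0.049]
side card 0.05 200 [ 0.53  -0.273  0.053] [ 0.542 -0.229  0.066] [ 0.556 -0.171  0.079]
side card 0.08 159 [ 0.531 -0.272  0.082] [ 0.541 -0.229  0.091] [ 0.553 -0.177  0.093]
scene holder 0.006 423 [0.464 0.12  0.007] [0.5   0.138 0.011] [0.551 0.189 0.019]
scene holder 0.03 202 [0.477 0.134 0.031] [0.506 0.146 0.039] [0.534 0.169 0.049]
scene holder 0.05 308 [0.475 0.134 0.052] [0.499 0.145 0.064] [0.535 0.174 0.077]
scene holder 0.08 216 [0.495 0.126 0.081] [0.507 0.173 0.095] [0.519 0.181 0.107]
scene card 0.006 875 [ 0.506 -0.281  0.008] [ 0.529 -0.228  0.018] [ 0.665 -0.153  0.021]
scene card 0.03 313 [ 0.53  -0.27   0.031] [ 0.543 -0.206  0.038] [ 0.668 -0.15   0.048]
scene card 0.05 365 [ 0.529 -0.272  0.052] [ 0.539 -0.225  0.065] [ 0.552 -0.172  0.078]
scene card 0.08 193 [ 0.529 -0.271  0.081] [ 0.54  -0.226  0.088] [ 0.551 -0.176  0.091]
```

```bash
R=".085 .393 .248 -.03 0 0 -.442"; python3 shift.py '.085 .393 .248 -.03 0 0 -.442;.085 .393 .248 -.03 0 0 -.442;.085 .393 .248 -.03 0 0 -.442;.085 .393 .248 -.03 0 0 -.442;.085 .393 .248 -.03 0 0 -.442;.085 .393 .248 -.03 0 0 -.442;.085 .393 .248 -.03 0 0 -.442;.085 .393 .248 -.03 0 0 -.442;.085 .393 .248 -.03 0 0 -.442;.085 .393 .248 -.03 0 0 -.442;.085 .393 .248 -.03 0 0 -.442;.085 .393 .248 -.03 0 0 -.442;.085 .393 .248 -.03 0 0 -.442;.085 .393 .248 -.03 0 0 -.442;.085 .393 .248 -.03 0 0 -.442;.085 .393 .248 -.03 0 0 -.442;.085 .393 .248 -.03 0 0 -.442'
python3 - <<'E'
from h import *
p,P,K,R,t=snap("wrist","pics/w0.png");np.savez("w0.npz",p=p,P=P,K=K,R=R,t=t)
s=telemetry.get_state();print(s["q"],t,R.round(2),np.array(s["ee_rot"]).round(3))
print(viewer.camera_model("wrist")["tool_from_camera"])
E
```

```text
t: 1.52
tool_pos: [0.5053, 0.1512, 0.2752]
ee_rot: [[1.0, 0.002, -0.0], [0.002, -1.0, 0.0], [-0.0, -0.0, -1.0]]
ft_force: [0.4, 0.3, 0.4]
finger_gap: 0.0851
grasp_force: 0.0
[ 6.72383920e-01 -1.47607487e-01 -4.10334861e-02 -3.38258176e-05
 -1.67735281e+00  9.00429078e-01] [0.57333758 0.15059448 0.40446119] [[ 0.   -0.96 -0.27]
 [-1.   -0.    0.  ]
 [-0.    0.27 -0.96]] [[ 1.     0.002 -0.   ]
 [ 0.002 -1.     0.   ]
 [-0.    -0.    -1.   ]]
[[-6.34307116e-04 -9.62196061e-01 -2.72357003e-01  6.80699211e-02]
 [ 9.99999635e-01 -4.54386251e-04 -7.23675989e-04  7.75882983e-04]
 [ 5.72562909e-04 -2.72357362e-01  9.62195998e-01 -1.29218004e-01]
 [ 0.00000000e+00  0.00000000e+00  0.00000000e+00  1.00000000e+00]]
```

View pics/w0.png

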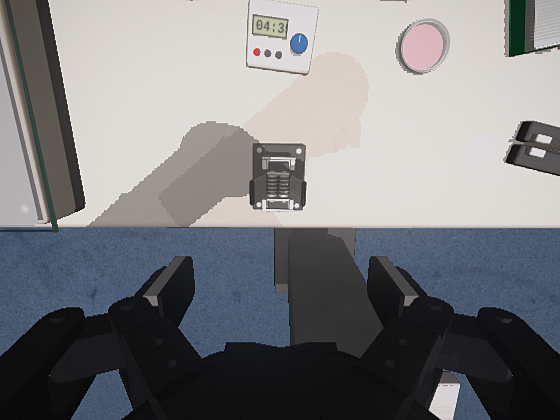

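The wrist view shows the holder base at about x 250–306, y 143–212. The handles are at about (250–305,190), the card foot is at the right edge (540,145), and the dish and timer are at the top. Now I'll work out the clip pose.

```bash
python3 - <<'E'
import numpy as np,cv2
from h import ray
f=np.load("w0.npz");P=f["P"];p=f["p"];K,R,t=f["K"],f["R"],f["t"]
sub=P[130:225,235:320].reshape(-1,3)
for nm,lo,hi in(("base",.006,.014),("lips",.053,.0615),("mid",.064,.074),("handle",.080,.125),("top",.098,.125)):
    q=sub[(sub[:,2]>lo)&(sub[:,2]<hi)]
    r=cv2.minAreaRect((q[:,:2]*1000).astype(np.float32))
    print(nm,len(q),np.round(r[0],1),np.round(r[1],1),round(r[2],1),q.min(0).round(3),q.max(0).round(3))
g=cv2.cvtColor(p,cv2.COLOR_RGB2GRAY)
m=((g<95)*255).astype(np.uint8);m[:, :235]=0;m[:,320:]=0;m[:130]=0;m[222:]=0
c,_=cv2.findContours(m,0,2);c=max(c,key=cv2.contourArea)
w=np.array([ray(u,v,.01,K,R,t)[:2] for u,v in c[:,0]])
r=cv2.minAreaRect((w*1000).astype(np.float32));print("base mask z=.01",r)
big=cv2.resize(p[130:225,235:320,::-1],None,fx=6,fy=6,interpolation=2);cv2.imwrite("pics/w0c.png",big)
E
```

```text
base 1255 [507.5 153.5] [69.1 88.7] 88.7 [0.463 0.118 0.006] [0.553 0.189 0.014]
lips 491 [506.9 153.8] [39.4 66. ] 88.2 [0.474 0.133 0.053] [0.54  0.175 0.061]
mid 1036 [506.7 154. ] [55.3 35.3] 0.5 [0.479 0.136 0.064] [0.534 0.172 0.074]
handle 591 [507.3 153.5] [57.7 26. ] 89.0 [0.494 0.125 0.08 ] [0.521 0.183 0.109]
top 337 [507.4 153.5] [57.7 26. ] 88.7 [0.494 0.125 0.098] [0.521 0.183 0.109]
base mask z=.01 ((507.6865234375, 156.5181884765625), (73.87274932861328, 88.77901458740234), 88.72225952148438)
```

View pics/w0c.png

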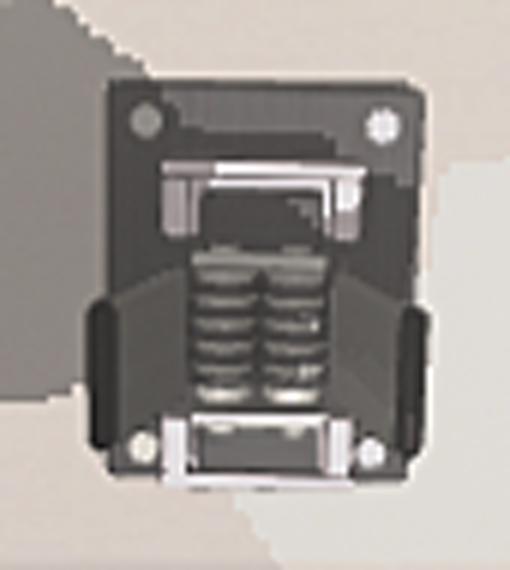

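The clip is centred at (0.5073, 0.1535) with a yaw of about −1.3°. The base (69x89 mm), handle span (58 mm) and middle part (55 mm) all match the given sizes. I'll descend over the handles.

```bash
python3 shift.py '.085 .002 -.0023 .04 0 0 .024;.085 .002 -.0023 .08 0 0 .024;.085 .002 -.0023 .115 0 0 .024;.085 .002 -.0023 .145 0 0 .024;.085 .002 -.0023 .167 0 0 .024;.085 .002 -.0023 .18 0 0 .024;.085 .002 -.0023 .186 0 0 .024;.085 .002 -.0023 .186 0 0 .024;.085 .002 -.0023 .186 0 0 .024;.085 .002 -.0023 .186 0 0 .024' 30
python3 - <<'E'
from h import *
p,P,K,R,t=snap("wrist","pics/w1.png")
E
```

```text
t: 2.4
tool_pos: [0.5087, 0.153, 0.0913]
ee_rot: [[1.0, -0.023, 0.003], [-0.023, -1.0, 0.001], [0.003, -0.001, -1.0]]
ft_force: [-0.8, -0.6, 0.2]
finger_gap: 0.085
grasp_force: 0.0
```

View pics/w1.png

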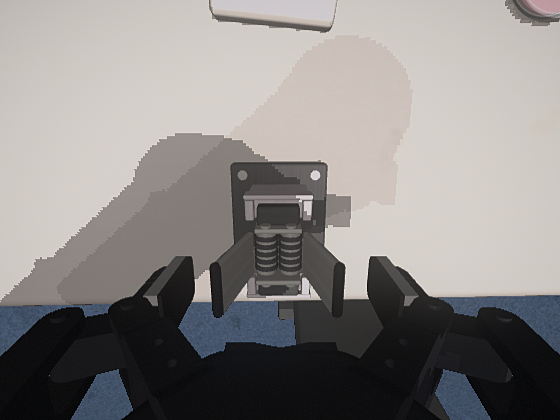

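The handles (x 211–344) are centred between the pads (192–368). Closing with 30 N.

```bash
python3 shift.py '.06 0 0 .002 0 0 0;.05 0 0 .002 0 0 0;.04 0 0 .002 0 0 0;.03 0 0 .002 0 0 0;.02 0 0 .002 0 0 0;.02 0 0 .002 0 0 0;.02 0 0 .002 0 0 0;.02 0 0 .002 0 0 0;.02 0 0 .002 0 0 0;.02 0 0 .002 0 0 0' 30
python3 - <<'E'
from h import *
p,P,K,R,t=snap("wrist","pics/w2.png")
s=telemetry.get_state();print(s["torque"])
E
```

```text
t: 3.28
tool_pos: [0.5097, 0.1537, 0.0911]
ee_rot: [[1.0, -0.023, 0.006], [-0.023, -1.0, 0.003], [0.006, -0.003, -1.0]]
ft_force: [-2.2, 2.5, 12.0]
finger_gap: 0.0353
grasp_force: 33.4
[ 0.83518545  0.59624135 -0.00112225]
```

View pics/w2.png

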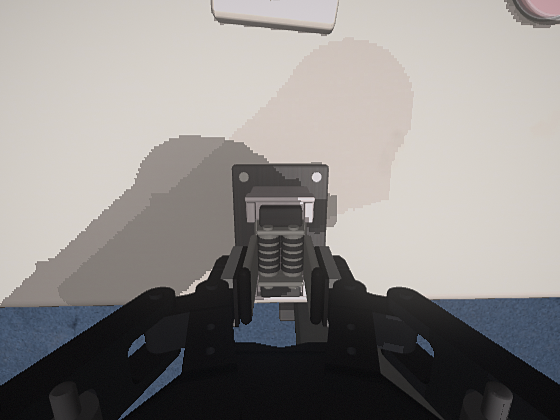

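The grip is good: 35 mm opening at 33 N, clip centred. Lifting straight up.

```bash
python3 shift.py '.02 0 0 -.006 0 0 0;.02 0 0 -.015 0 0 0;.02 0 0 -.027 0 0 0;.02 0 0 -.042 0 0 0;.02 0 0 -.06 0 0 0;.02 0 0 -.08 0 0 0;.02 0 0 -.1 0 0 0;.02 0 0 -.118 0 0 0;.02 0 0 -.13 0 0 0;.02 0 0 -.13 0 0 0;.02 0 0 -.13 0 0 0' 30
python3 shift.py '.02 .003 .02 0 0 0 .11;.02 .005 .045 0 0 0 .22;.02 .007 .07 0 0 0 .34;.02 .008 .095 0 0 0 .46;.02 .009 .12 0 0 0 .58;.02 .01 .145 0 0 0 .7;.02 .012 .17 0 0 0 .82;.02 .013 .195 0 0 0 .94;.02 .014 .22 0 0 0 1.06;.02 .014 .24 0 0 0 1.18;.02 .014 .254 0 0 0 1.3;.02 .014 .254 0 0 0 1.42;.02 .014 .254 0 0 0 1.53;.02 .014 .254 0 0 0 1.63;.02 .014 .254 0 0 0 1.71;.02 .014 .254 0 0 0 1.767;.02 .014 .254 0 0 0 1.767;.02 .014 .254 0 0 0 1.767;.02 .014 .254 0 0 0 1.767'
python3 - <<'E'
from h import *
p,P,K,R,t=snap("wrist","pics/w3.png");np.savez("w3.npz",p=p,P=P,K=K,R=R,t=t)
p,P,K,R,t=snap("side","pics/s3.png");np.savez("s3.npz",p=p,P=P,K=K,R=R,t=t)
E
```

```text
t: 4.25
tool_pos: [0.5077, 0.1526, 0.2174]
ee_rot: [[1.0, -0.024, 0.0], [-0.024, -1.0, 0.001], [0.0, -0.001, -1.0]]
ft_force: [0.3, 0.5, -2.8]
finger_gap: 0.035
grasp_force: 32.0
t: 5.83
tool_pos: [0.5154, -0.1018, 0.2164]
ee_rot: [[-0.216, -0.976, -0.001], [-0.976, 0.216, -0.0], [0.0, 0.001, -1.0]]
ft_force: [0.7, -0.3, -1.8]
finger_gap: 0.0347
grasp_force: 32.0
```

View pics/w3.png

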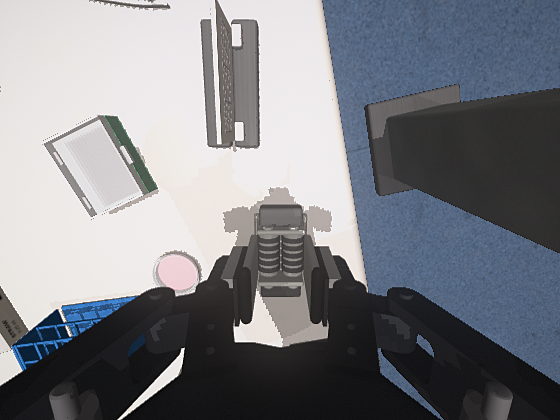

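View pics/s3.png

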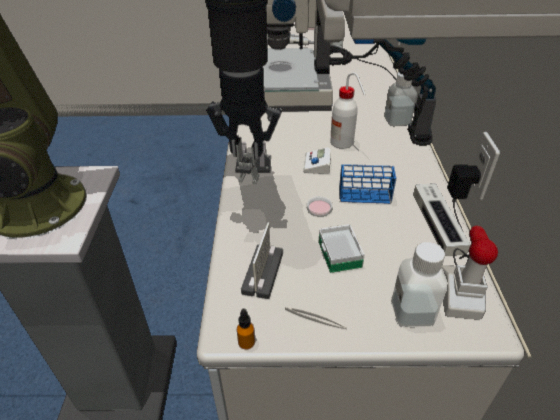

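The clip is in the hand, level and centred at about (280,250). The card stands at x 203–260, y 0–148 in the wrist view. I'll measure the card, and check for clip tilt from the body's surface.

```bash
python3 - <<'E'
import numpy as np,cv2
def rect(n,q):
    q=q[np.isfinite(q[:,2])]
    r=cv2.minAreaRect((q[:,:2]*1000).astype(np.float32));b=cv2.boxPoints(r)
    print(n,len(q),np.round(r[0],1),np.round(r[1],1),round(r[2],2))
def line(n,q):
    c=np.median(q,0);x,y=q[:,0],q[:,1];a,b=np.polyfit(y,x,1)
    k=np.abs(x-a*y-b)<.006;a,b=np.polyfit(y[k],x[k],1);print(n,k.sum(),"slope dx/dy",a.round(4),"x at y=-.225",(a*-.225+b).round(4),"res",np.std((x-a*y-b)[k]).round(4),"y",np.percentile(y[k],[0,1,99,100]).round(4),"z",np.percentile(q[:,2],[50,99]).round(4))
for n,(u0,v0,u1,v1) in(("w3",(195,0,270,155)),("side0",(238,225,290,300)),("scene0",(272,228,330,295))):
    P=np.load(n+".npz")["P"][v0:v1,u0:u1].reshape(-1,3)
    P=P[np.isfinite(P[:,2])&(np.abs(P[:,0]-.54)<.06)&(np.abs(P[:,1]+.225)<.08)]
    rect(n+" foot",P[(P[:,2]>.012)&(P[:,2]<.022)]); line(n+" top",P[(P[:,2]>.083)&(P[:,2]<.096)]); line(n+" all",P[(P[:,2]>.03)&(P[:,2]<.096)])
# clip in hand, tool frame
P=np.load("w3.npz")["P"][195:305,225:340].reshape(-1,3)
Rt=np.array([[-.216,-.976,-.001],[-.976,.216,0],[0,.001,-1]]);T=(P-[.5154,-.1018,.2164])@Rt
q=T[(np.abs(T[:,1])<.025)&(T[:,2]>.012)&(T[:,2]<.045)]
for lo in np.arange(.012,.045,.004):
    k=q[(q[:,2]>lo)&(q[:,2]<lo+.004)]
    if len(k)>5:print("z",lo.round(3),len(k),"x",k[:,0].min().round(4),k[:,0].max().round(4),"y",k[:,1].min().round(4),k[:,1].max().round(4))
E
```

```text
w3 foot 4245 [ 540.9 -221.2] [123.4  56.7] 76.87
w3 top 944 slope dx/dy 0.2313 x at y=-.225 0.5395 res 0.0013 y [-0.271  -0.2699 -0.1686 -0.1671] z [0.0901 0.092 ]
w3 all 2269 slope dx/dy 0.2317 x at y=-.225 0.5386 res 0.0012 y [-0.2738 -0.2721 -0.1683 -0.167 ] z [0.0769 0.0917]
side0 foot 833 [ 542.5 -220.5] [124.7  57.3] 76.88
side0 top 138 slope dx/dy 0.2329 x at y=-.225 0.5421 res 0.0013 y [-0.2739 -0.2737 -0.1705 -0.1659] z [0.0914 0.0948]
side0 all 494 slope dx/dy 0.2386 x at y=-.225 0.5429 res 0.0012 y [-0.2746 -0.274  -0.1688 -0.1659] z [0.0664 0.0936]
scene0 foot 645 [ 541.8 -219.5] [126.8  57.3] 77.39
scene0 top 151 slope dx/dy 0.2264 x at y=-.225 0.5401 res 0.0015 y [-0.2733 -0.2727 -0.1675 -0.1655] z [0.0888 0.0919]
scene0 all 792 slope dx/dy 0.2272 x at y=-.225 0.5394 res 0.0011 y [-0.2742 -0.2733 -0.1672 -0.1642] z [0.0637 0.0914]
z 0.012 89 x -0.0118 0.0126 y -0.0164 0.017
z 0.016 376 x -0.019 0.0175 y -0.0157 0.0173
z 0.02 1330 x -0.0201 0.0211 y -0.0161 0.017
z 0.024 2294 x -0.0286 0.0273 y -0.013 0.0142
z 0.028 173 x -0.0161 0.0272 y -0.013 0.0141
z 0.032 62 x -0.0155 0.0271 y -0.0119 0.0131
```

The card edge is at (0.541, −0.221) and its yaw is −13.1°; the foot size and the 90 mm height both check. Moving over it at height.

```bash
python3 shift.py '.02 .015 -.007 0 0 0 .0115;.02 .045 -.02 0 0 0 .0115;.02 .075 -.034 0 0 0 .0115;.02 .1 -.045 0 0 0 .0115;.02 .1108 -.0507 0 0 0 .0115;.02 .1108 -.0507 0 0 0 .0115;.02 .1108 -.0507 0 0 0 .0115;.02 .1108 -.0507 0 0 0 .0115;.02 .1108 -.0507 0 0 0 .0115'
python3 - <<'E'
from h import *
s=telemetry.get_state();Rt=np.array(s["ee_rot"]);tp=np.array(s["tool_pos"]);print(tp,Rt.round(3)[:2,:2].tolist())
ims=[]
for n in("scene","side"):
    p,P,K,R,t=snap(n);np.savez(n+"4.npz",p=p,P=P,K=K,R=R,t=t)
    T=(P-tp)@Rt
    m=(np.abs(T[...,0])<.034)&(np.abs(T[...,1])<.03)&(T[...,2]>.0)&(T[...,2]<.1)
    k=T[m];print(n,len(k))
    for lo in np.arange(.0,.09,.006):
        a=k[(k[:,2]>=lo)&(k[:,2]<lo+.006)]
        if len(a)>3: print(" z",lo.round(3),len(a),"x",np.percentile(a[:,0],[2,98]).round(4),"y",np.percentile(a[:,1],[2,98]).round(4))
    pc=tp+Rt@[0,0,.06];c=K@(R.T@(pc-t));u,v=(c[:2]/c[2]).astype(int);print(u,v)
    ims.append(cv2.resize(p[v-45:v+45,u-40:u+40,::-1],None,fx=5,fy=6,interpolation=2))
cv2.imwrite("pics/c4.png",np.hstack(ims))
f=np.load("w0.npz")["P"][130:225,235:320].reshape(-1,3);print("w0 hist",np.histogram(f[:,2],np.arange(.058,.082,.002)))
w=np.load("w3.npz")["P"][195:305,225:340].reshape(-1,3);w=w[np.abs((w-[.5154,-.1018,.2])[:,:2]).max(1)<.03];print("w3 hist",np.histogram(w[:,2]-.1253,np.arange(.058,.082,.002))[0])
E
```

```text
t: 6.68
tool_pos: [0.5411, -0.22, 0.2175]
ee_rot: [[-0.228, -0.974, 0.0], [-0.974, 0.228, 0.0], [-0.0, -0.0, -1.0]]
ft_force: [-0.5, -0.2, -1.4]
finger_gap: 0.035
grasp_force: 32.0
[ 0.54105587 -0.22000108  0.21753602] [[-0.228, -0.974], [-0.974, 0.228]]
scene 666
 z 0.0 67 x [-0.0116  0.0116] y [-0.0292  0.0296]
 z 0.006 54 x [-0.012   0.0109] y [-0.0232  0.0272]
 z 0.012 39 x [-0.016   0.0115] y [-0.0166  0.0184]
 z 0.018 112 x [-0.0189  0.0167] y [-0.0142  0.0176]
 z 0.024 114 x [-0.024   0.0261] y [-0.0137  0.014 ]
 z 0.03 55 x [-0.0266  0.0266] y [-0.0115  0.013 ]
 z 0.036 21 x [-0.0139  0.009 ] y [0.0084 0.0112]
 z 0.042 32 x [-0.0148  0.0112] y [-0.0118  0.0131]
 z 0.048 32 x [-0.0138  0.0112] y [-0.012   0.0152]
 z 0.054 45 x [-0.0151  0.0106] y [-0.0145  0.0167]
 z 0.06 67 x [-0.0142  0.011 ] y [-0.015   0.0181]
 z 0.066 28 x [-0.0103  0.012 ] y [-0.0172  0.0188]
302 208
side 619
 z 0.0 61 x [-0.0087  0.0122] y [-0.0281  0.0268]
 z 0.006 35 x [-0.0097  0.0125] y [-0.0245  0.0217]
 z 0.012 43 x [-0.0175  0.0153] y [-0.0171  0.015 ]
 z 0.018 192 x [-0.0268  0.0251] y [-0.0169  0.0133]
 z 0.024 111 x [-0.018   0.0269] y [-0.0128  0.0124]
 z 0.03 23 x [0.0098 0.0261] y [-0.0123  0.0088]
 z 0.036 14 x [-0.0113  0.0101] y [-0.0124 -0.0107]
 z 0.042 23 x [-0.0143  0.0117] y [-0.014   0.0014]
 z 0.048 27 x [-0.0128  0.0112] y [-0.0156  0.0134]
 z 0.054 26 x [-0.0126  0.0114] y [-0.0169  0.0147]
 z 0.06 56 x [-0.0129  0.0115] y [-0.0192  0.0156]
 z 0.066 8 x [-0.0117  0.011 ] y [-0.0186  0.0159]
258 215
w0 hist (array([168, 189,  42, 354, 358, 137, 136,  51,  27,  21,  26]), array([0.058, 0.06 , 0.062, 0.064, 0.066, 0.068, 0.07 , 0.072, 0.074,
       0.076, 0.078, 0.08 ]))
w3 hist [  54   85  201 1411 1262  525  525  105   46   44   45]
```

View pics/c4.png

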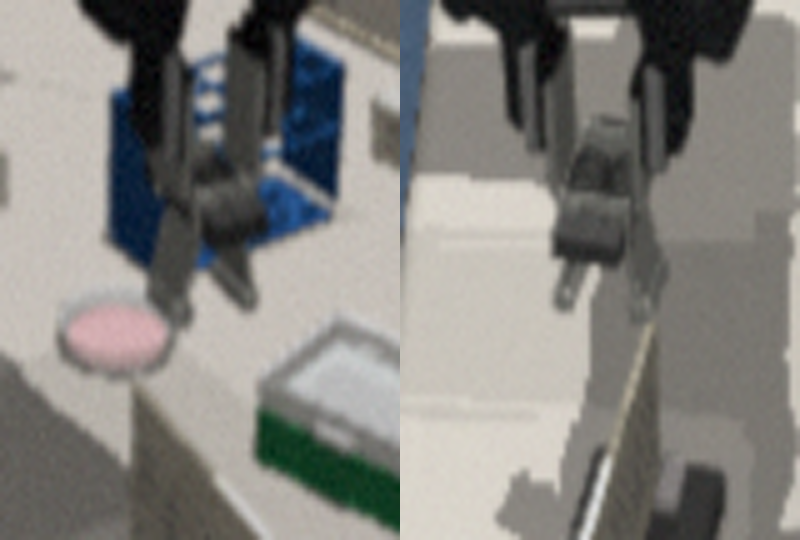

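The clip is open, level and centred over the card edge. Its tips are at z ≈ 0.146 and it has not slipped. Now the straight descent to about 14 mm of engagement.

```bash
python3 shift.py '.02 .001 0 .01 0 0 0;.02 .001 0 .024 0 0 0;.02 .001 0 .036 0 0 0;.02 .001 0 .046 0 0 0;.02 .001 0 .054 0 0 0;.02 .001 0 .06 0 0 0;.02 .001 0 .065 0 0 0;.02 .001 0 .069 0 0 0;.02 .001 0 .0705 0 0 0;.02 .001 0 .0705 0 0 0;.02 .001 0 .0705 0 0 0;.02 .001 0 .0705 0 0 0;.02 .001 0 .0705 0 0 0'
python3 - <<'E'
from h import *
s=telemetry.get_state();Rt=np.array(s["ee_rot"]);tp=np.array(s["tool_pos"]);print(tp,s["ft_force"],s["torque"])
ims=[]
for n in("scene","side"):
    p,P,K,R,t=snap(n);T=(P-tp)@Rt
    m=(np.abs(T[...,0])<.016)&(np.abs(T[...,1])<.025);k=T[m]
    for lo in np.arange(.036,.09,.006):
        a=k[(k[:,2]>=lo)&(k[:,2]<lo+.006)]
        if len(a)>3: print(n,lo.round(3),len(a),"y hist(4mm)",np.histogram(a[:,1],np.arange(-.026,.027,.004))[0])
    c=K@(R.T@(tp+Rt@[0,0,.06]-t));u,v=(c[:2]/c[2]).astype(int)
    ims.append(cv2.resize(p[v-45:v+45,u-40:u+40,::-1],None,fx=5,fy=6,interpolation=2))
    d=(R.T@(tp-t))
cv2.imwrite("pics/c5.png",np.hstack(ims))
E
```

```text
t: 7.87
tool_pos: [0.5409, -0.222, 0.1473]
ee_rot: [[-0.229, -0.973, 0.001], [-0.973, 0.229, -0.0], [0.0, -0.001, -1.0]]
ft_force: [0.5, 0.2, -1.4]
finger_gap: 0.0354
grasp_force: 32.0
[ 0.54094557 -0.22203394  0.14730999] [ 0.47179599  0.16314177 -1.40208427] [ 0.01151107 -0.0213722  -0.0536413 ]
scene 0.036 23 y hist(4mm) [ 0  0  0  0  0  0  0  0  7 16  0  0  0]
scene 0.042 25 y hist(4mm) [ 0  0  0  2  0  0  0  0  1 21  1  0  0]
scene 0.048 28 y hist(4mm) [ 0  0  0  6  0  0  0  0  0 18  4  0  0]
scene 0.054 54 y hist(4mm) [ 0  0  1 10  0  7 13  1  0  8 14  0  0]
scene 0.06 78 y hist(4mm) [ 0  0  7 20  3  0 14  1  0  4 27  2  0]
scene 0.066 26 y hist(4mm) [ 0  1  1  2  0  0 11  1  0  3  4  3  0]
scene 0.072 17 y hist(4mm) [ 0  0  0  0  0  0 17  0  0  0  0  0  0]
scene 0.078 13 y hist(4mm) [ 0  0  0  0  0  0 13  0  0  0  0  0  0]
scene 0.084 19 y hist(4mm) [ 0  0  0  0  0  0 17  2  0  0  0  0  0]
side 0.036 7 y hist(4mm) [0 0 0 7 0 0 0 0 0 0 0 0 0]
side 0.042 22 y hist(4mm) [ 0  0  0 21  1  0  0  0  0  0  0  0  0]
side 0.048 26 y hist(4mm) [ 0  0 12  7  0  0  2  0  0  5  0  0  0]
side 0.054 40 y hist(4mm) [ 0  1 21  1  0  7  7  0  0  2  1  0  0]
side 0.06 49 y hist(4mm) [ 0  7 13  6  0  5  0  0  4 11  3  0  0]
side 0.066 19 y hist(4mm) [ 0  1  1  2  0 12  0  0  0  1  1  1  0]
side 0.072 12 y hist(4mm) [ 0  0  0  0  0 12  0  0  0  0  0  0  0]
side 0.078 10 y hist(4mm) [ 0  0  0  0  0 10  0  0  0  0  0  0  0]
side 0.084 8 y hist(4mm) [0 0 0 0 0 8 0 0 0 0 0 0 0]
```

View pics/c5.png

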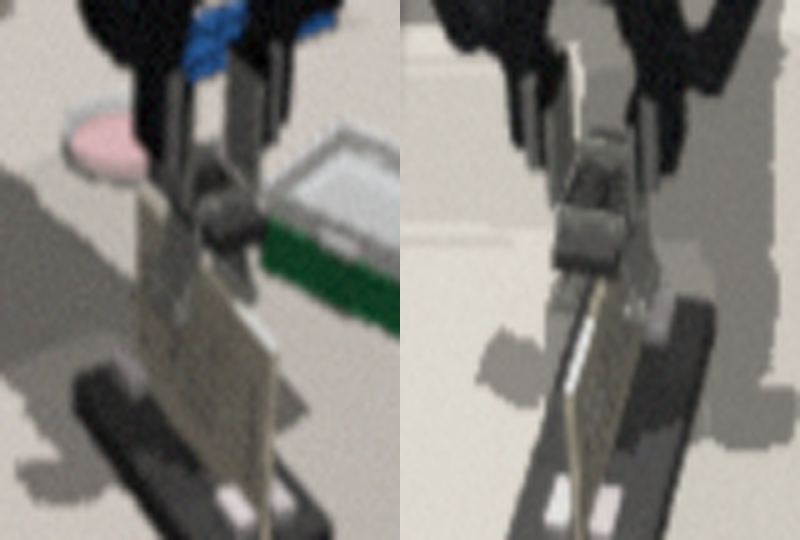

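The card edge stands centred between the spread jaws, about 14 mm inside the mouth. The force is unchanged (only the clip's weight) and the grip is 32 N, so I'm handing in.

```bash
python3 -c "
from rig import manip, viewer, telemetry, job
print(job.finish_job())"
```

```text
the job is handed in; nothing more can be done
None
```

The job is handed in: the clip is held squeezed wide open over the middle of the card's top edge, which stands about 14 mm inside the mouth, with no contact force measured and no bystander touched.

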